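Spring open the wide gauge case

ROBOT

A 6-joint arm with a two-finger parallel gripper is mounted at the origin on the work surface. World frame = base frame: x ahead of the robot, y to its left, z up, the work surface at z = 0. Lengths are in mm, angles in rad, forces in N, time in s.
With the tool pointing down it reaches from about 325 to 850 mm from the base axis. Payload 15.5 kg.
Tool frame: the origin (TCP) lies midway between the tips of the shut fingers; the grasp point (between the pads) lies 19 mm behind it; z points along the fingers, y is the line along which they close (so a half turn about z gives the same grasp; the last joint's range is limited). The gripper opens to 91 mm and grips with 3 to 60 N. Pads are 32 mm wide; open, the fingers measure 118 mm over their backs; the gripper's body (76 mm by 178 mm) begins 60 mm behind the grasp point.
Start: joints at [1.085, 0.494, 1.345, -0, 1.302, -0.096], TCP at [237.498, 578.119, 213.915] pointing down, gripper open.
Joint ranges: [-2.91, 2.91], [-0.82, 2.16], [0.22, 2.67], [-1.22, 4.37], [0.12, 2.79], [-3.08, 3.08]. Speed limits (rad/s): [1.89, 1.89, 2.57, 3.01, 3.01, 3.01].

INTERFACE

Orientations are given as a 3x3 rotation matrix whose columns are the frame's x, y, z axes.
In Python, from station import arm, set_gripper, kinematics, read_camera, workorder, finder, status gives the robot as it stands. Calls block until the motion is done:
- arm.movep(position, orientation): joint-space move of the TCP to a pose.
- arm.move_l(position, orientation=None, max_speed=150): straight line of the TCP; orientation=None keeps the orientation; max_speed is the mean speed in mm/s.
- arm.goto_joints(angles): joint-space move.
- set_gripper(opening, f_grip=None): opening from 0.0 (shut) to 1.0 (fully open); f_grip is the grip in N (None keeps the last); returns when the fingers have stopped.
- arm.wait(seconds).
- kinematics.inverse_kinematics(position, orientation): joint angles nearest the present ones, or None.
- read_camera(name): name is "scene" or "side" or "wrist"; returns a dict with "color" (420x560x3 uint8, blue, green, red), "mtx" (3x3 intrinsics, pixels), "R" (3x3) and "t" (3): a world point X has camera coordinates R X + t. Camera axes: x right, y down, z forward; pixel columns grow to the right and rows downward; lengths in mm; the calibration is good to about 2 mm. A picture is of the moment at which its call begins. There is no depth.
A pose or a line that the arm cannot do raises arm.PlanningError and nothing moves.
- workorder.sign_off(): hands the job in; it is judged then, once.
Trained networks look in the newest picture that a camera, given by its name, has taken for a name from the list of things; names that differ only in an ending like _2 or _b are one class to them, and where a whole thing is asked for, a point or a joint stands for the part that bears it (a point fixed in the world has none). Each returns a list of dicts, best first, with "conf" (0 to 1); they miss things now and then, are a little off and sometimes report something else, mostly with a low value. They report only what shows in the picture. A call takes as long as a camera call.
- finder.trace(label, camera): "region" (420x560 bool, what is visible of it) and "xy" ([column, row] in pixels, amid what is visible of it).
- finder.spot_point(label, camera): "xy" ([column, row] in pixels: a listed point, or the origin of a listed thing).
Readings, each from a call of its own:
- status.read_time(): time.
- status.read_joint_pos(): joint angles.
- status.read_dq(): joint speeds.
- status.read_joint_efforts(): joint torques, N m.
- status.read_ee_pos(): TCP position.
- status.read_tcp_rot(): TCP orientation.
- status.read_wrist_force(): force on the tool from outside, world axes, zero at the start.
- status.read_wrist_torque(): the same for the moment, N m.
- status.read_width(): opening from 0.0 (shut) to 1.0 (fully open).
- status.read_finger_force(): force on a finger pad.
Only numpy, scipy, OpenCV 4.12 (cv2) and the standard library are available. Lean on these libraries where they do the work, as an engineer would, in place of code of your own. Each camera call takes 0.05 s, during which the arm holds its last target. There are 200 camera calls.

TASK

Open the wide one of the two gauge cases on the inspection bench: press the release tab at its front so that the lid springs up by itself, then push the lid back until it is fully open and stays there. Work by pressing and pushing only: do not lift the case or shove it out of place, keep the narrow case shut, and leave everything else on the bench where it is.

Things in the scene. Friction and masses are not known exactly. Their poses are not given: they have to be found in the camera images.
- wide_case: the wide gauge case: black plastic box, 120 mm deep (x) by 170 mm wide (y) by 50 mm high, standing loose on the bench, about 2.2 kg; the grey lid brings it to 58.5 mm. Origin at the centre of the underside; +x points to its back (the hinge side), -x to its front, where the tab sticks out towards the robot, z up
- wide_lid (a joint): Wide case's lid angle in rad: 0 shut, 1.85 fully open against its stop (leaning back past upright). The lid is a plate 112 mm long, 170 mm wide, 8 mm thick, 0.12 kg. Unlatched, its spring lifts it by itself to about 0.6 to 0.9 rad, where the stiff hinge stops it; beyond that it must be pushed (about 1 to 2 N at its front edge) and it stays where it is left
- wide_hinge (a point): middle of the lid's hinge line, on the case's y axis direction, 52 mm behind the case's origin and 50.5 mm above the bench; fixed to the lid, level with its underside
- wide_edge (a point): middle of the lid's front edge at its underside, 112 mm from the hinge line; moves with the lid
- wide_tab (a joint): Wide case's release tab angle in rad: 0 at rest, 0.25 fully pressed; its hook frees the lid beyond about 0.16. It springs back when let go. The 20 mm wide steel hook at the pad's root stands 64.5 mm high and grips 3.5 mm over the lid's front edge
- wide_pad (a point): the press point: centre of the top face of the release tab's steel pad, 97 mm in front of the case's origin, 42.5 mm above the bench at rest, 37 mm in front of the shut lid's front edge. The pad is 50 mm wide (y), reaches 46 mm out in front of its pivot, is 5 mm thick with nothing under it; pressed straight down here it sinks about 8 mm to its stop, at about 5 N
- narrow_case: the narrow gauge case: black plastic box, 120 mm deep (x) by 100 mm wide (y) by 50 mm high, standing loose on the bench, about 1.5 kg; the grey lid brings it to 58.5 mm. Origin at the centre of the underside; +x points to its back (the hinge side), -x to its front, where the tab sticks out towards the robot, z up
- narrow_lid (a joint): Narrow case's lid angle in rad: 0 shut, 1.85 fully open against its stop (leaning back past upright). The lid is a plate 112 mm long, 100 mm wide, 8 mm thick, 0.12 kg. Unlatched, its spring lifts it by itself to about 0.6 to 0.9 rad, where the stiff hinge stops it; beyond that it must be pushed (about 1 to 2 N at its front edge) and it stays where it is left
- narrow_hinge (a point): middle of the lid's hinge line, on the case's y axis direction, 52 mm behind the case's origin and 50.5 mm above the bench; fixed to the lid, level with its underside
- narrow_edge (a point): middle of the lid's front edge at its underside, 112 mm from the hinge line; moves with the lid
- narrow_tab (a joint): Narrow case's release tab angle in rad: 0 at rest, 0.25 fully pressed; its hook frees the lid beyond about 0.16. It springs back when let go. The 20 mm wide steel hook at the pad's root stands 64.5 mm high and grips 3.5 mm over the lid's front edge
- narrow_pad (a point): the press point: centre of the top face of the release tab's steel pad, 97 mm in front of the case's origin, 42.5 mm above the bench at rest, 37 mm in front of the shut lid's front edge. The pad is 40 mm wide (y), reaches 46 mm out in front of its pivot, is 5 mm thick with nothing under it; pressed straight down here it sinks about 8 mm to its stop, at about 5 N
- collet_nut: steel collet nut, stepped round piece 40 mm across at the foot, 32 mm at the top, 34 mm high; stands between the two cases; origin at the centre of its underside
- marker: white marker pen with a blue cap, 130 x 16 x 14 mm, lying in front of the gap between the cases, pointing away from the robot; origin at the centre of its underside, x along the pen
- spanner: steel spanner 180 mm long lying flat to the far left of the cases; origin at its underside, x along it
- calculator: black desk calculator 150 x 100 x 16 mm lying to the far right; origin at the centre of its underside
- oil_bottle: white plastic oil bottle, 48 mm across, 130 mm high, standing at the far end of the gap between the cases; origin at the centre of its underside
- brass_part: brass block 40 x 50 x 24 mm with a steel turret on it, 66 mm high in all, standing nearer to the robot than the right-hand case and the calculator; origin at the centre of its underside

How it is judged (in metres and radians):
On the way, in this order (a step that is already met when the one before it is completed fails the run):
1. the wide case's lid has sprung up by itself, with no robot part on it (value of joint wide_lid between 0.4 and 1.3 rad and contact force between each of the arm, the fingers and wide_lid below 0.3 N), for 0.1 s.
2. the wide case's lid is pushed fully open (value of joint wide_lid above 1.7 rad), for 0.2 s.
At the end, for the whole second after the job is handed in: The wide case's lid stands open at more than 1.7 rad (stop at 1.85) and still, its tab is released, the case is level and within 30 mm of where it stood, the narrow case is shut, and the narrow case and all other loose things are within 30 mm of where they stood (value of joint wide_lid above 1.7 rad and velocity of joint wide_lid between -0.05 and 0.05 rad/s and value of joint wide_tab below 0.08 rad and value of joint narrow_lid below 0.05 rad and distance of each of wide_case, narrow_case, collet_nut, marker, spanner, calculator, oil_bottle, brass_part from where it was at the start of the episode below 0.03 m and angle between wide_case's own z axis and vertical below 0.05 rad and linear speed of wide_case below 0.01 m/s); the robot touches nothing.
It fails at once if the wide case is lifted or tipped (height (world z) of wide_case above 0.015 m or angle between wide_case's own z axis and vertical above 0.15 rad).
It fails at once if the wide case is shoved more than 30 mm (distance of wide_case from where it was at the start of the episode above 0.03 m).
It fails at once if the narrow case is opened (value of joint narrow_lid above 0.1 rad).
It fails at once if another thing on the bench is lifted or moved more than 30 mm (distance of any of narrow_case, collet_nut, marker, spanner, calculator, oil_bottle, brass_part from where it was at the start of the episode above 0.03 m or height (world z) of any of narrow_case, collet_nut, marker, spanner, calculator, oil_bottle, brass_part above 0.015 m).
It also fails if it takes over 48 s, if anything falls off the work surface, if the arm or the gripper's body presses on something with over 40 N, if the wrist force passes 120 N, or if a joint passes its speed limit or range.

## Working session

There is one attempt and no reset: what is moved stays moved. The work goes in short steps, each a Python script; the robot and the scene stay as the last script left them, time stands still between calls to the robot, and variables do not carry over. Pictures are saved under pics/ and viewed, at most 10 in all, crops included, and the job is handed in when it is done.

```bash
mkdir -p pics; cat > h.py <<'E'
import numpy as np, cv2
from station import arm,set_gripper,kinematics,read_camera,workorder,finder,status
def ray(c,xy):
    d=np.linalg.inv(c["mtx"])@np.array([xy[0],xy[1],1.]); d=c["R"].T@d
    return -c["R"].T@c["t"], d/np.linalg.norm(d)
def onz(c,xy,z):
    o,d=ray(c,xy); return o+d*(z-o[2])/d[2]
def proj(c,X):
    p=c["mtx"]@(c["R"]@np.asarray(X,float)+c["t"]); return p[:2]/p[2]
def save(c,n): cv2.imwrite("pics/"+n,c["color"])
E
python3 - <<'E'
from h import *
Z=dict(wide_pad=42.5,wide_edge=50.5,wide_hinge=50.5,wide_case=0,narrow_pad=42.5,narrow_hinge=50.5,narrow_edge=50.5,narrow_case=0,collet_nut=0,marker=0,oil_bottle=0,brass_part=0)
ims=[]
for cam in("scene","side"):
    c=read_camera(cam); ims.append(c["color"]); save(c,cam+"0.png")
    print(cam,(-c["R"].T@c["t"]).round())
    for n,z in Z.items():
        for r in finder.spot_point(n,cam)[:2]: print(n,round(r["conf"],2),np.round(r["xy"]),onz(c,r["xy"],z).round())
print(status.read_time())
E
```

```text
scene [1022.  511. 1266.]
wide_pad 0.59 [346. 245.] [467. 189.  42.]
wide_pad 0.25 [206. 183.] [ 626. -226.   42.]
wide_edge 0.96 [335. 252.] [507. 186.  50.]
wide_hinge 0.69 [301. 276.] [624. 174.  50.]
wide_case 0.9 [316. 272.] [568. 181.   0.]
wide_case 0.23 [390. 317.] [514. 400.   0.]
narrow_pad 0.57 [254. 166.] [ 480. -180.   42.]
narrow_pad 0.51 [318. 274.] [585. 199.  42.]
narrow_hinge 0.59 [206. 182.] [ 626. -223.   50.]
narrow_edge 0.73 [243. 169.] [ 515. -188.   50.]
narrow_case 0.94 [228. 188.] [ 573. -195.    0.]
collet_nut 0.45 [270. 226.] [568. -11.   0.]
marker 0.76 [307. 207.] [445.  15.  -0.]
oil_bottle 0.85 [242. 258.] [694.  12.   0.]
oil_bottle 0.57 [207. 184.] [ 612. -246.    0.]
brass_part 0.76 [251. 138.] [ 396. -292.    0.]
side [  45. -692.  726.]
wide_pad 0.73 [209. 184.] [466. 165.  42.]
wide_edge 0.85 [221. 170.] [516. 190.  50.]
wide_hinge 0.57 [258. 159.] [619. 176.  50.]
wide_case 0.63 [243. 181.] [571. 175.   0.]
narrow_pad 0.87 [298. 264.] [ 474. -176.   42.]
narrow_pad 0.58 [243. 181.] [540. 126.  42.]
narrow_hinge 0.69 [367. 244.] [ 621. -221.   50.]
narrow_edge 0.72 [317. 261.] [ 505. -198.   50.]
narrow_edge 0.18 [405. 354.] [ 484. -446.   50.]
narrow_case 0.68 [340. 268.] [ 566. -205.   -0.]
narrow_case 0.42 [243. 181.] [570. 177.   0.]
collet_nut 0.53 [287. 212.] [587.   7.   0.]
marker 0.63 [229. 234.] [434.  22.   0.]
marker 0.55 [325. 197.] [699.  -1.   0.]
oil_bottle 0.91 [325. 197.] [700.   1.   0.]
oil_bottle 0.63 [404. 356.] [ 514. -429.    0.]
brass_part 0.88 [302. 340.] [ 390. -298.    0.]
1.3
```

View pics/scene0.png

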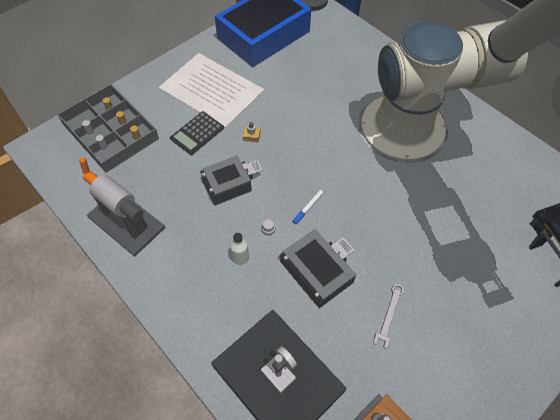

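View pics/side0.png

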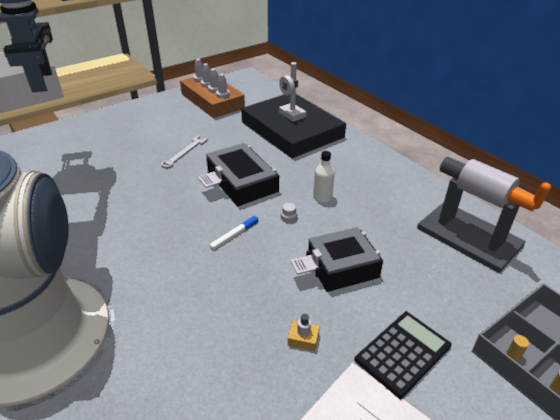

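The wide case is on the left: in the scene view its pad is near (346,245) and its hinge near (301,276). In the side view its pad is near (209,181). I'm moving above the pad for a close look.

```bash
cat >> h.py <<'E'
def rot(yaw):  # tool down, tool y along case y line
    c,s=np.cos(yaw),np.sin(yaw)
    return np.array([[c,s,0],[s,-c,0],[0,0,-1.]])
E
python3 - <<'E'
from h import *
print(status.read_tcp_rot().round(2))
set_gripper(0.0)
R=rot(-0.12)
for y in(-0.12,-0.12+np.pi):
    q=kinematics.inverse_kinematics([455,192,230],rot(y)); print(y,None if q is None else np.round(q,2))
try: arm.movep([455,192,230],R)
except arm.PlanningError as e: print(e)
c=read_camera("wrist"); save(c,"w1.png"); print((-c["R"].T@c["t"]).round(),status.read_ee_pos())
for n,z in dict(wide_pad=42.5,wide_edge=50.5,wide_hinge=50.5,wide_case=0).items():
    for r in finder.spot_point(n,"wrist")[:2]: print(n,round(r["conf"],2),np.round(r["xy"]),onz(c,r["xy"],z).round(1))
print(status.read_time(),status.read_wrist_force())
E
```

```text
[[-0.92  0.38 -0.  ]
 [ 0.38  0.92 -0.  ]
 [ 0.   -0.   -1.  ]]
-0.12 [ 0.28  0.29  1.64 -0.    1.21  1.97]
3.021592653589793 [ 0.28  0.29  1.64 -0.    1.21 -1.17]
[538. 182. 401.] [454.95592263 192.469594   229.98836863]
wide_pad 0.64 [282. 168.] [475.8 188.6  42.5]
wide_edge 0.57 [287. 138.] [509.7 179.8  50.5]
wide_hinge 0.86 [280.  20.] [622.3 173.3  50.5]
wide_case 0.9 [280.  81.] [571.6 179.9   0. ]
4.7833 [0.68114639 0.22357713 0.26141202]
```

View pics/w1.png

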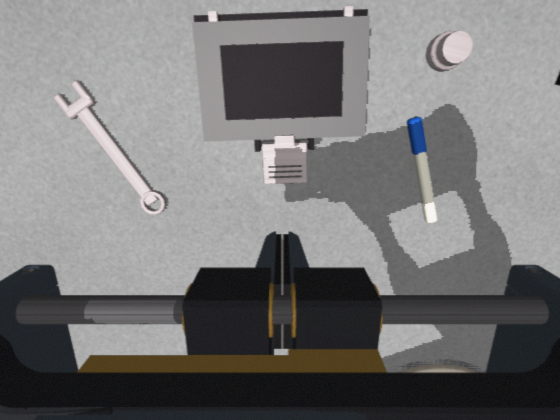

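The close view shows the wide case's lid corners at about (194,16), (367,11), (368,136) and (205,140). The pad spans roughly (263..306, 147..184) and the hook is near (285,141). I'll work out the yaw from the corners, then press.

```bash
python3 - <<'E'
from h import *
c=read_camera("wrist")
P=[onz(c,p,58.5) for p in((194,16),(367,11),(368,136),(205,140))]
for p in P: print(p.round(1))
v=P[3]-P[2]; v2=P[0]-P[1]; print(np.arctan2(-v[0],v[1]),np.arctan2(-v2[0],v2[1]),np.linalg.norm(v))
print(((P[2]+P[3])/2).round(1),"hook",onz(c,(285,141),64.5).round(1),"pad front",onz(c,(264,184),42.5).round(1),onz(c,(306,182),42.5).round(1))
E
```

```text
[633.8 254.6  58.5]
[618.3  90.5  58.5]
[501.9  94.2  58.5]
[518.3 266.2  58.5]
-0.09548150352382603 -0.09422338108173459 172.74532431183255
[510.1 180.2  58.5] hook [507.7 182.   64.5] pad front [460.1 211.8  42.5] [456.7 163.3  42.5]
```

```bash
cat >> h.py <<'E'
YAW=-0.095; U=np.array([np.cos(YAW),np.sin(YAW),0]); EDGE=np.array([510.,181.5,0]); R0=rot(YAW)
def at(d,z): return EDGE+U*d+[0,0,z]   # d: mm behind shut lid's front edge
E
python3 - <<'E'
from h import *
arm.movep(at(-47,90),R0); arm.move_l(at(-47,50),max_speed=60)
b=status.read_wrist_force()
for z in np.arange(44,31.5,-1):
    arm.move_l(at(-47,z),max_speed=20)
    f=status.read_wrist_force()-b; print(z,status.read_ee_pos()[2].round(1),f.round(1))
    if f[2]>14: break
c=read_camera("side"); save(c,"s2.png"); print(status.read_time())
E
```

```text
44.0 43.9 [-0.5  1.2  0.8]
43.0 43.0 [ 0.4  0.7 -0.5]
42.0 42.0 [-1.   1.1  1.6]
41.0 41.0 [-2.9  1.4  2.6]
40.0 40.0 [-1.   0.2  4.6]
39.0 39.0 [-3.3  0.6  5.2]
38.0 38.0 [-4.   0.   5.9]
37.0 37.0 [-4.5  1.1  5.3]
36.0 36.1 [-5.3  0.6  9.2]
35.0 35.5 [-8.4  1.  19.5]
9.0167
```

View pics/s2.png

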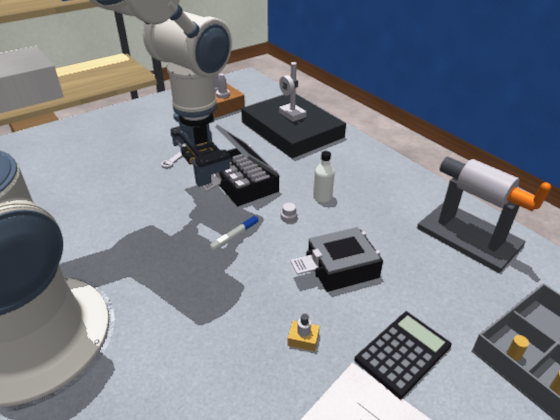

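The lid has sprung up: its edge is near (220,130) and the interior shows at (245,175). I'll let go of the tab, back off, and look again.

```bash
python3 - <<'E'
from h import *
arm.move_l(at(-48,46),max_speed=40); arm.move_l(at(-75,55),max_speed=80); arm.move_l(at(-75,100),max_speed=100)
arm.wait(0.2)
for cam in("scene","side"):
    c=read_camera(cam)
    n=4*cv2.resize(c["color"][0:1,0:1],(1,1))
    if cam=="side": cv2.imwrite("pics/s3.png",cv2.resize(c["color"][80:240,130:350],None,fx=3,fy=3))
    for l in("wide_edge","wide_hinge"):
        for r in finder.spot_point(l,cam)[:1]:
            # intersect ray with the case's xz plane
            o,d=ray(c,r["xy"]); N=np.array([-U[1],U[0],0]); X=o+d*(N@(EDGE-o))/(N@d)
            print(cam,l,round(r["conf"],2),np.round(r["xy"]),X.round(),"d",(U@(X-EDGE)).round(1))
    for th in(.6,.75,.9): print(th,proj(c,at(112-112*np.cos(th),50.5+112*np.sin(th))).round())
print(status.read_time(),status.read_wrist_force())
E
```

```text
scene wide_edge 0.93 [328. 247.] [536. 179. 106.] d 25.9
scene wide_hinge 0.64 [254. 166.] [745. 159. 641.] d 236.5
0.6 [330. 245.]
0.75 [327. 244.]
0.9 [324. 245.]
side wide_edge 0.79 [232. 143.] [547. 178. 123.] d 37.6
side wide_hinge 0.72 [257. 160.] [613. 172.  51.] d 103.5
0.6 [226. 148.]
0.75 [230. 142.]
0.9 [234. 137.]
11.05 [ 0.40258513  0.16633282 -0.28752227]
```

View pics/s3.png

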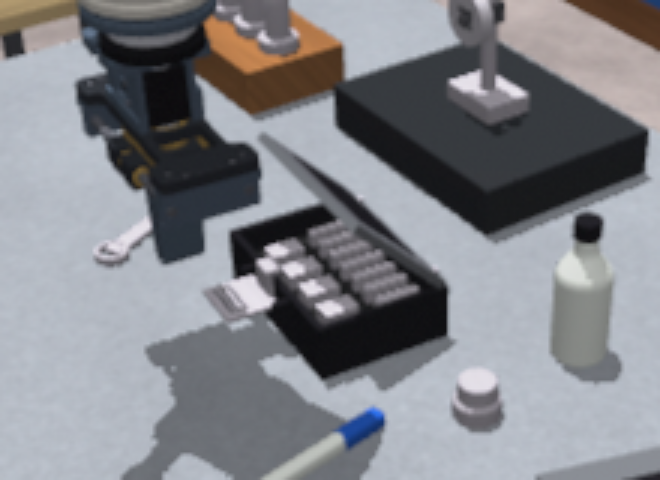

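It shows the lid free at about 0.75 rad, with the edge near (265,138) in the crop, the tab back up, and the fingers clear at (175,255). Next I push it back.

```bash
python3 - <<'E'
from h import *
b=status.read_wrist_force()
arm.move_l(at(0,100),max_speed=100)
for d in(20,40,55,70):
    arm.move_l(at(d,100),max_speed=50); print(d,(status.read_wrist_force()-b).round(1))
arm.move_l(at(66,100),max_speed=50); arm.move_l(at(66,125),max_speed=80)
b=status.read_wrist_force()
for d in list(range(80,104,6))+list(range(104,124,2)):
    arm.move_l(at(d,125),max_speed=40); f=(status.read_wrist_force()-b); print(d,f.round(1))
    if f@U<-6: break
c=read_camera("side"); cv2.imwrite("pics/s4.png",cv2.resize(c["color"][80:240,130:350],None,fx=3,fy=3))
print(status.read_time())
for r in finder.spot_point("wide_edge","side")[:1]: print(r["xy"],r["conf"])
for th in(1.6,1.7,1.85): print(th,proj(c,at(112-112*np.cos(th),50.5+112*np.sin(th))).round())
E
```

```text
20 [-1.1 -0.5  0.2]
40 [-0.4 -0.  -0.2]
55 [-0.  -0.6 -0.2]
70 [0.1 0.3 1.3]
80 [0.5 0.4 0.4]
86 [ 0.4  0.5 -0.2]
92 [-0.4  1.  -0.5]
98 [-1.8  0.7  0. ]
104 [-0.5  0.6 -0.3]
106 [-0.1  1.1 -0.6]
108 [-0.5  1.9 -0.8]
110 [-1.7  1.1 -1.5]
112 [-2.6  0.7 -1.4]
114 [-1.6  1.4 -0.9]
116 [-1.2  1.3 -1.2]
118 [-8.8  1.9  2.8]
18.1583
[271.4, 117.3] 0.61
1.6 [260. 120.]
1.7 [264. 120.]
1.85 [270. 119.]
```

View pics/s4.png

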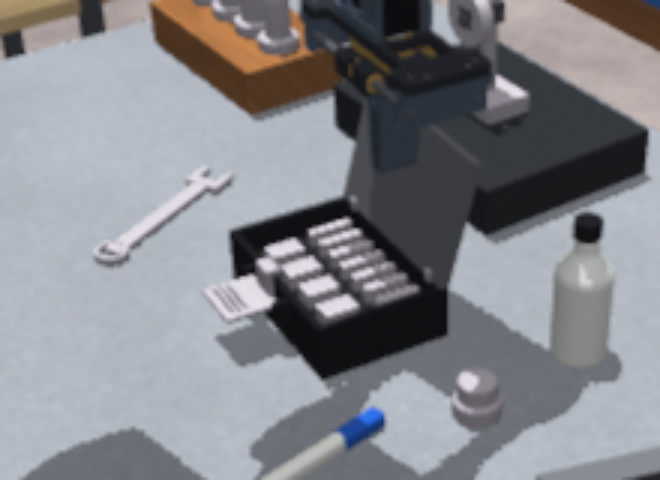

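The lid leans back against its stop: the force jumped at d=118, and the edge is at the predicted position for 1.85 rad. The case hasn't shifted. I'll withdraw and check.

```bash
python3 - <<'E'
from h import *
arm.move_l(at(90,125),max_speed=60); arm.move_l(at(-60,150),max_speed=150); arm.move_l(at(-110,230),max_speed=150); arm.wait(0.3)
c=read_camera("side"); cv2.imwrite("pics/s5.png",cv2.resize(c["color"][80:240,130:350],None,fx=3,fy=3))
for r in finder.spot_point("wide_edge","side")[:1]: print(r["xy"],r["conf"])
print(status.read_time(),status.read_wrist_force())
E
```

```text
[270.8, 120.2] 0.64
21.1667 [-0.14580131 -0.29466317  0.1523468 ]
```

View pics/s5.png

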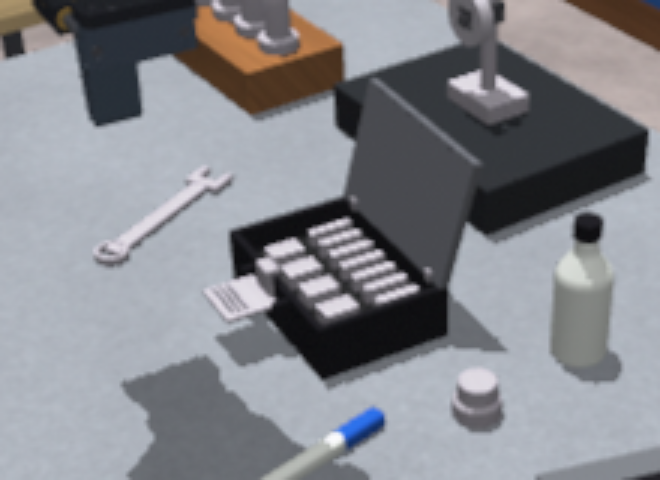

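The lid stands fully open, with its edge at full-image pixel (271,120), which matches 1.85 rad. The tab is released, the neighbouring things haven't moved, and the robot is clear.

```bash
python3 -c "
from h import *
print(workorder.sign_off())"
```

```text
the job is handed in; nothing more can be done
None
```

The wide case is open: pressing its tab made the lid spring up, I pushed it back to its stop (about 1.85 rad by camera), and the job is handed in at about 21 s with nothing else seen to move; no verdict came back.

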